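Dock a bearing tray, lock it with the pull knob and prove the lock

TASK

One of the two stock docks has its tray of bearings standing out: pull that dock's black knob out until it rests in its detent, slide the tray fully home, and push the knob fully back in so that the bolt locks the tray. Then prove the lock with a steady pull of about 15 N outward on the tray's grip plate, held for a second and without yanking, and let go. Leave the other dock and everything else on the bench alone.

Things in the scene. Friction and masses are not known exactly. Their poses are not given: they have to be found in the camera images.
- open_dock: Grey steel dock fixed to the bench, 260 (x -100 to 160) x 140 mm, side walls to z 135; at the rear, on posts, a plywood shelf with cartons, underside z 250, front edge x 27, top of cartons z 330. Frame: origin on the bench below the tray, z up, x to the rear: the tray slides home along +x, out along -x. This is the dock whose tray stands out at the start.
- open_panel (a point): Where the knob's axis meets open_dock's sloping steel panel: (50, 0, 120) mm in the dock's frame, fixed. The axis points outward, up and to the front, along (-0.574, 0, 0.819) of the dock's frame: 35 degrees from vertical. A gripper held upright over the knob strikes the shelf; come along the axis.
- open_knob_slide (a joint): Pull knob of open_dock, m: 0 = fully in (bolt down), 0.035 = out to the detent (bolt lifted clear of the tray's catch). It rests by itself at either end and snaps to the nearer one from midway; peak about 11 N.
- open_knob_top (a point): Centre of the outer end face of open_dock's knob, on the knob's axis; it moves with the knob. Knob: black plastic disc 44 mm diameter and 22 mm thick, on an 18 mm shaft; fully in, its end face is 51 mm and its underside 29 mm off the panel (7 mm of that a 34 mm bushing).
- open_tray_slide (a joint): Tray of open_dock, m: 0 = fully home against its stop, growing as it comes out to 0.080. Drag about 2.5 N; stays where left. With the knob in, the bolt keeps the tray from going home or, once home, from coming out (about 4 mm play).
- open_tray_grip (a point): Middle of the top edge of the upright steel grip plate at the front of open_dock's tray: 12 mm thick (along dock x), 70 mm wide (dock y), top 112 mm above the bench, free down to the tray rim at z 55. Home: x -90 mm in the dock's frame. Tray: grey plastic, 200 x 110 mm, two bearings in it below z 45.
- open_knob: open_dock's knob with its shaft and square steel bolt (12 x 18 mm, 72 mm below the panel when in, mostly hidden). Origin on the axis, at the panel when the knob is in; z outward along the axis.
- open_tray: open_dock's tray with its grip plate and, at its rear, a steel catch plate 40 mm wide that bears on the bolt when the locked tray is pulled. Axes as the dock's; origin at the dock's origin when home.
- shut_dock: Identical to open_dock in shape and frame, with other cartons on its shelf. This is the other, identical dock, whose tray is home and locked; leave it alone.
- shut_panel (a point): Where the knob's axis meets shut_dock's sloping steel panel: (50, 0, 120) mm in the dock's frame, fixed. The axis points outward, up and to the front, along (-0.574, 0, 0.819) of the dock's frame: 35 degrees from vertical. A gripper held upright over the knob strikes the shelf; come along the axis.
- shut_knob_slide (a joint): Pull knob of shut_dock, m: 0 = fully in (bolt down), 0.035 = out to the detent (bolt lifted clear of the tray's catch). It rests by itself at either end and snaps to the nearer one from midway; peak about 11 N.
- shut_knob_top (a point): Centre of the outer end face of shut_dock's knob, on the knob's axis; it moves with the knob. Knob: black plastic disc 44 mm diameter and 22 mm thick, on an 18 mm shaft; fully in, its end face is 51 mm and its underside 29 mm off the panel (7 mm of that a 34 mm bushing).
- shut_tray_slide (a joint): Tray of shut_dock, m: 0 = fully home against its stop, growing as it comes out to 0.080. Drag about 2.5 N; stays where left. With the knob in, the bolt keeps the tray from going home or, once home, from coming out (about 4 mm play).
- shut_tray_grip (a point): Middle of the top edge of the upright steel grip plate at the front of shut_dock's tray: 12 mm thick (along dock x), 70 mm wide (dock y), top 112 mm above the bench, free down to the tray rim at z 55. Home: x -90 mm in the dock's frame. Tray: grey plastic, 200 x 110 mm, two bearings in it below z 45.
- shut_knob: shut_dock's knob with its shaft and square steel bolt (12 x 18 mm, 72 mm below the panel when in, mostly hidden). Origin on the axis, at the panel when the knob is in; z outward along the axis.
- shut_tray: shut_dock's tray with its grip plate and, at its rear, a steel catch plate 40 mm wide that bears on the bolt when the locked tray is pulled. Axes as the dock's; origin at the dock's origin when home.
- bearing: Loose steel bearing ring lying flat on the bench, 90 mm outside diameter, 24 mm high; origin centre of its underside. Bystander.
- carton: Upright loose cardboard carton 110 x 46 x 130 mm high between the docks; origin centre of its underside. Bystander.
- flat_carton: Loose white carton 120 x 90 x 45 mm high; origin centre of its underside. Bystander.
- tin: Loose steel can, 80 mm diameter, 110 mm high; origin centre of its underside. Bystander.

How it is judged:
By the outcome, as a careful person would: the job done as asked, in the order asked, and still so for the second after the job is handed in, with the robot touching nothing.
It also fails if it takes over 69 s, if anything falls off the work surface, if the arm or the gripper's body presses on something with over 40 N, if the wrist force passes 120 N, or if a joint passes its speed limit or range.

ROBOT

A 7-joint arm with a two-finger parallel gripper is mounted at the origin on the work surface. World frame = base frame: x ahead of the robot, y to its left, z up, the work surface at z = 0. Lengths are in m, angles in rad, forces in N, time in s.
With the tool pointing down it reaches from about 0.35 to 0.9 m from the base axis. Payload 19.9 kg.
Tool frame: the origin (TCP) lies midway between the tips of the shut fingers; the grasp point (between the pads) lies 19 mm behind it; z points along the fingers, y is the direction in which the jaws open and shut (so a half turn about z gives the same grasp; the last joint's range is limited). The gripper opens to 85 mm and grips with 20 to 120 N. Pads are 22 mm wide; open, the fingers measure 114 mm over their backs; the gripper's body (76 mm by 85 mm) begins 54 mm behind the grasp point. The pads swing forward as they close: fully open they stand 13 mm farther back than shut.
Start: joints at [-1.25, 0.417, -0.01, 1.614, 0.005, 1.111, -0.053], TCP at [0.222, 0.584, 0.231] pointing down, gripper open.
Joint ranges: [-2.81, 2.81], [-0.39, 2.02], [-1.27, 1.25], [0.06, 2.57], [-1.19, 4.33], [0.19, 2], [-2.82, 2.82]. Speed limits (rad/s): [1.89, 1.89, 2.39, 2.39, 3.01, 3.01, 3.01].

INTERFACE

Orientations are given as a 3x3 rotation matrix whose columns are the frame's x, y, z axes.
In Python, from rig import * gives the robot as it stands. The module is installed in compiled form; this text tells all that it offers.
- The arm moves only by the shell command python3 -m crank 'ROWS' [FORCE]. ROWS is JSON, a list of rows, each a list of 7 numbers: the finger opening in m, from 0 to 0.0854, then the shift along the tool's x, y, z in m, then the turn, a rotation vector about the tool's x, y, z in rad. In form: [[jaw, x, y, z, ax, ay, az], ...]. A call has 1 to 5 rows; each row shifts and turns the commanded pose from where the row before left it, along the tool's axes as they then stand; what a row does not reach is not made up. A row lasts 1/10 s, in which the tool goes at most 50 mm and 8.59 degrees, less where a joint would pass 70% of its speed; a pose out of reach is approached as far as the arm can. A call with a gripper value outside its range is refused whole. The fingers move at their own pace and stop on an object; FORCE is the grip in N (left out, the last holds). Time passes only in rows, so rows that do not move let the fingers close. It gives the time, the measured TCP pose, the force and the opening at its end, in the units of the state.
- read_state(): the state, without advancing time (a new reading comes with each control period).
- read_camera(name): name is "side" or "top"; returns a dict with "pixels" (480x640x3 uint8, red, green, blue), "intrinsics" (3x3 intrinsics, pixels), "cam_to_world" (4x4, takes a point from camera to world coordinates). Camera axes: x right, y down, z forward; pixel columns grow to the right and rows downward; lengths in m; the calibration is good to about 2 mm. A picture is of the moment at which its call begins. There is no depth.
- finish_job(): hands the job in, once; it reports no verdict.
The state is a dict: "time": time; "qpos": joint angles; "joint_velocities": joint speeds; "joint_torque": joint torques, N m; "tcp_pos": TCP position; "orientation": TCP orientation; "force": force on the tool from outside, world axes, zero at the start; "moment": the same for the moment, N m; "grip_width": finger opening in m.
Only numpy, scipy, OpenCV 4.12 (cv2) and the standard library are available. Lean on these libraries where they do the work, as an engineer would, in place of code of your own. Each camera call takes 0.05 s, during which the arm holds its last target.

## Working session

There is one attempt and no reset: what is moved stays moved. The work goes in short steps, Python scripts to look and compute and a shell command to move; the robot and the scene stay as the last step left them, time stands still between calls to the robot, and variables do not carry over. Pictures are saved under pics/ and viewed, and the job is handed in when it is done.

```bash
mkdir -p pics; python3 - <<'E'
from rig import *
import cv2,numpy as np
np.set_printoptions(precision=4,suppress=True)
for n in("side","top"):
    c=read_camera(n);cv2.imwrite(f"pics/{n}0.png",c["pixels"][:,:,::-1]);print(c["intrinsics"],c["cam_to_world"])
s=read_state();print(s)
E
```

```text
[[460.419    0.     327.9833]
 [  0.     460.419  240.9275]
 [  0.       0.       1.    ]] [[ 0.7287 -0.462   0.5056 -0.0074]
 [-0.6848 -0.4998  0.5303 -0.5723]
 [ 0.0077 -0.7327 -0.6805  0.8494]
 [ 0.      0.      0.      1.    ]]
[[475.451    0.     327.3341]
 [  0.     475.451  242.4433]
 [  0.       0.       1.    ]] [[ 0.0172 -0.9961  0.0867  0.4314]
 [-0.9998 -0.0183 -0.0116  0.0135]
 [ 0.0132 -0.0865 -0.9962  1.4458]
 [ 0.      0.      0.      1.    ]]
{'time': 0.1, 'qpos': array([-1.2495,  0.4179, -0.0103,  1.6141,  0.0047,  1.1107, -0.053 ]), 'joint_velocities': array([-0.0006, -0.0001,  0.0006, -0.0033,  0.0002, -0.001 , -0.0002]), 'joint_torque': array([  0.0008, -86.5814,   0.6805, -43.564 ,   0.0192,   0.0048,
        -0.0001]), 'tcp_pos': array([0.2217, 0.584 , 0.2307]), 'orientation': array([[-0.9349,  0.3549, -0.0003],
       [ 0.3549,  0.9349, -0.0011],
       [-0.0001, -0.0011, -1.    ]]), 'force': array([ 0.386 , -0.4409,  0.9046]), 'moment': array([0.0086, 0.0479, 0.0344]), 'grip_width': 0.08511091422910651}
```

View pics/side0.png

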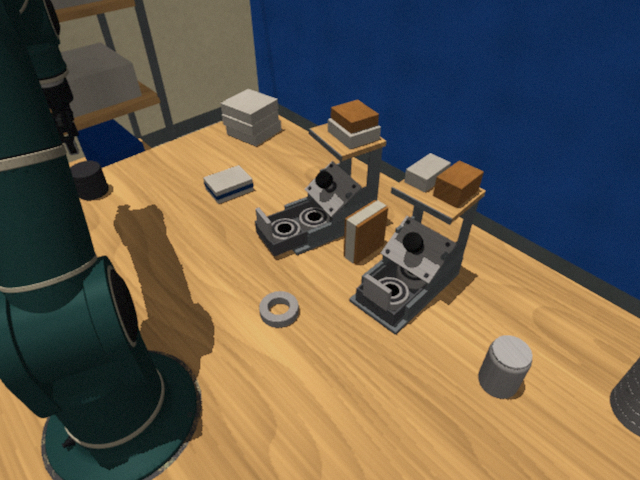

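View pics/top0.png

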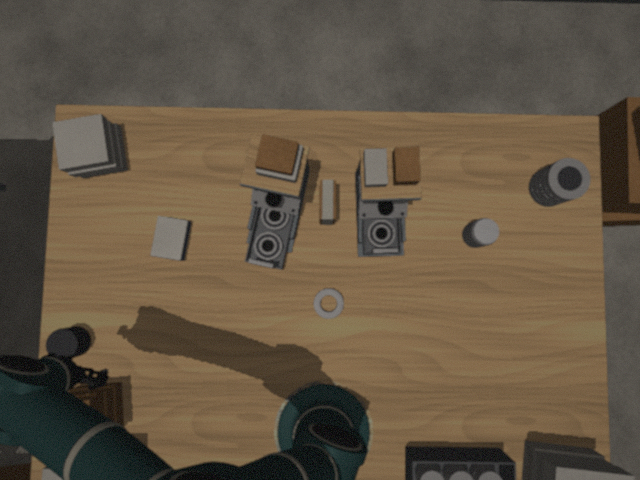

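The left dock (top view about columns 247–308, rows 135–268) has its tray out, with two bearings showing. The right dock's tray is home. I'll enlarge both views to pick points.

```bash
python3 - <<'E'
import cv2
a=cv2.imread("pics/side0.png")[90:265,240:400];cv2.imwrite("pics/s0z.png",cv2.resize(a,None,fx=3.4,fy=3.4,interpolation=cv2.INTER_CUBIC)) 
b=cv2.imread("pics/top0.png")[125:275,230:350];cv2.imwrite("pics/t0z.png",cv2.resize(b,None,fx=4,fy=4,interpolation=cv2.INTER_CUBIC))
E
```

```text
(no output)
```

View pics/s0z.png

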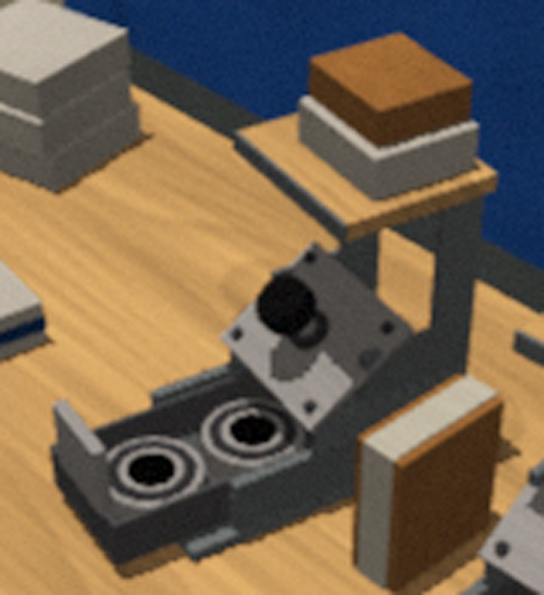

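View pics/t0z.png

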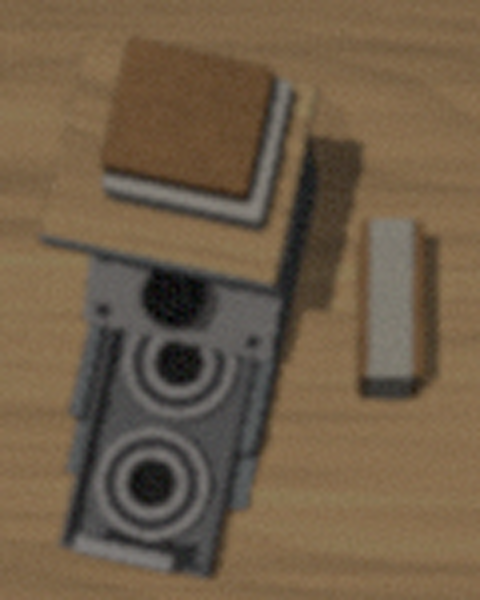

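```bash
cat > h.py <<'E'
import numpy as np,cv2,json
from scipy.optimize import least_squares
from scipy.spatial.transform import Rotation as R
np.set_printoptions(precision=4,suppress=True)
AX=np.array([-0.574,0,0.819])
CAM={"side":(np.array([[460.419,0,327.9833],[0,460.419,240.9275],[0,0,1]]),np.array([[0.7287,-0.462,0.5056,-0.0074],[-0.6848,-0.4998,0.5303,-0.5723],[0.0077,-0.7327,-0.6805,0.8494],[0,0,0,1]])),
"top":(np.array([[475.451,0,327.3341],[0,475.451,242.4433],[0,0,1]]),np.array([[0.0172,-0.9961,0.0867,0.4314],[-0.9998,-0.0183,-0.0116,0.0135],[0.0132,-0.0865,-0.9962,1.4458],[0,0,0,1]]))}
def proj(n,P):
    K,T=CAM[n];p=(np.atleast_2d(P)-T[:3,3])@T[:3,:3];p=p@K.T;return p[:,:2]/p[:,2:]
def d2w(v,P):
    c,s=np.cos(v[2]),np.sin(v[2]);P=np.atleast_2d(P)
    return np.c_[v[0]+c*P[:,0]-s*P[:,1],v[1]+s*P[:,0]+c*P[:,1],P[:,2]]
def knob(s,h=.051): return np.array([.05,0,.12])+AX*(h+s)
Z={"side":lambda p:np.array(p)/3.4+[240,90],"top":lambda p:np.array(p)/4+[230,125]}
E
cat > fit.py <<'E'
from h import *
from rig import read_camera
def res(v,full=False):
    t=v[3]; g=lambda y:[-.09-t,y,.112]
    obs=[("top",knob(0),(174,296),1),("side",knob(0),(285,301),1),
    ("top",g(.035),(77,541),1),("top",g(-.035),(172,562),1),
    ("side",g(.035),(63,402),1),("side",g(-.035),(102,449),1),
    ("top",[.027,v[4],.25],(42,241),1),("top",[.027,-v[4],.25],(275,295),1),
    ("side",[.027,v[4],.25],(236,147),1),("side",[.027,-v[4],.25],(348,240),1)]
    r=np.array([(proj(n,d2w(v,np.array(P)))[0]-(Z[n](z)))*w for n,P,z,w in obs])
    return r if full else r.ravel()
s=least_squares(res,[.75,.15,-.2,.08,.08],loss='soft_l1');print(s.x);print(res(s.x,True))
v=s.x
for n,f in(("side","s0z"),("top","t0z")):
    im=cv2.imread(f"pics/{f}.png")
    def line(Ps,c):
        q=proj(n,d2w(v,np.array(Ps)));q=(q-[240,90])*3.4 if n=="side" else (q-[230,125])*4
        cv2.polylines(im,[q.astype(int)],True,c,1)
    t=v[3]
    line([[-.1,.07,0],[.16,.07,0],[.16,-.07,0],[-.1,-.07,0]],(0,255,0))
    line([[-.1-t+.005,.055,.055],[.1-t,.055,.055],[.1-t,-.055,.055],[-.1-t+.005,-.055,.055]],(255,255,0))
    line([[-.096-t,.035,.112],[-.084-t,.035,.112],[-.084-t,-.035,.112],[-.096-t,-.035,.112]],(0,0,255))
    line([[.027,v[4],.25],[.16,v[4],.25],[.16,-v[4],.25],[.027,-v[4],.25]],(255,0,255))
    e1=np.array([.819,0,.574]);e2=np.array([0,1,0])
    for h in(.051,.029):line([knob(0,h)+.022*(np.cos(a)*e1+np.sin(a)*e2) for a in np.linspace(0,6.28,30)],(0,255,255))
    cv2.imwrite(f"pics/{f}_fit.png",im)
for P in([0,0,0],knob(0),knob(0,.04),[-.09-t,0,.112]): print(d2w(v,np.array(P)))
E
python3 fit.py
```

```text
[ 0.6379  0.1521 -0.193   0.0631  0.0758]
[[-0.2602  0.416 ]
 [-1.0864 -1.1497]
 [-0.0114 -0.3311]
 [ 0.6614 -0.3509]
 [-1.0638 -0.8185]
 [-0.052   0.5917]
 [ 0.7225 -0.5452]
 [ 0.66   -1.6326]
 [-0.168   0.1857]
 [-0.4167  0.8721]]
[[0.6379 0.1521 0.    ]]
[[0.6583 0.1481 0.1618]]
[[0.6645 0.1469 0.1528]]
[[0.4877 0.1814 0.112 ]]
```

```bash
python3 -c "
import cv2,numpy as np
a=cv2.imread('pics/s0z_fit.png');b=cv2.imread('pics/t0z_fit.png')
print(a.shape,b.shape)
o=np.zeros((600,800,3),np.uint8);s=cv2.resize(a,(420,460));t=cv2.resize(b,(370,462));o[:460,:420]=s;o[:462,425:795]=t;cv2.imwrite('pics/fit1.png',o)"
```

```text
(595, 544, 3) (600, 480, 3)
```

View pics/fit1.png

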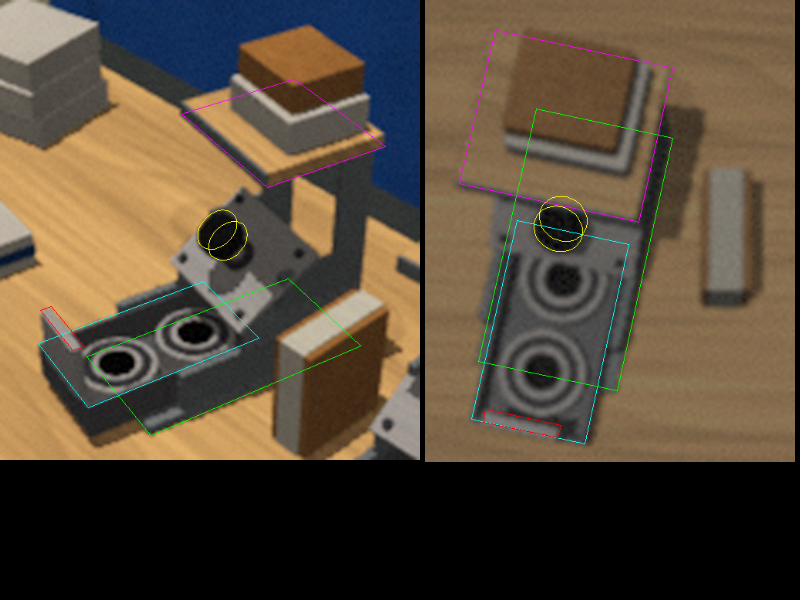

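The fit agrees to about 1 px: dock origin (0.638, 0.152), yaw −0.193, tray out about 63–65 mm. Next I plan the standoff along the knob axis.

```bash
cat >> h.py <<'E'
from scipy.linalg import expm,logm
V=np.array([.6379,.1521,-.193])
def dR(tilt): # tool z tilted 'tilt' rad from vertical toward dock +x ; y along dock +y
    z=np.array([np.sin(tilt),0,-np.cos(tilt)]);y=np.array([0,1.,0]);x=np.cross(y,z)
    return R.from_euler('z',V[2]).as_matrix()@np.c_[x,y,z]
def plan(Pd,tilt,N,world=False):
    from rig import read_state
    s=read_state();T=np.eye(4);T[:3,:3]=s["orientation"];T[:3,3]=s["tcp_pos"]
    G=np.eye(4);G[:3,:3]=dR(tilt);G[:3,3]=d2w(V,Pd)[0]
    D=np.linalg.inv(T)@G
    S=expm(np.real(logm(D))/N)
    print("total",D[:3,3],R.from_matrix(D[:3,:3]).as_rotvec())
    print(f"row x{N}:",S[:3,3].round(4),R.from_matrix(S[:3,:3]).as_rotvec().round(4))
    q=T.copy();path=[]
    for i in range(N): q=q@S;path.append(q[:3,3].copy())
    print("path",np.array(path)[::max(1,N//4)].round(3).tolist())
def st():
    from rig import read_state
    s=read_state();p=s["tcp_pos"]-np.r_[V[:2],0];c,k=np.cos(V[2]),np.sin(V[2])
    pd=np.array([c*p[0]+k*p[1],-k*p[0]+c*p[1],p[2]])
    f=s["force"];fd=np.array([c*f[0]+k*f[1],-k*f[0]+c*f[1],f[2]])
    print("t",s["time"],"tcp dock mm",(pd*1e3).round(1),"knob-axis h",round(float((pd-[.05,0,.12])@AX)*1e3,1),"perp",round(float((pd-[.05,0,.12])@[.819,0,.574])*1e3,1),"F dock",fd.round(1),"w",round(s["grip_width"],4),"q",s["qpos"].round(2))
    print("tool axes dock",(R.from_euler('z',-V[2]).as_matrix()@s["orientation"]).round(3).tolist())
E
python3 - <<'E'
from h import *
st();plan(knob(0,.141),np.radians(35),14)
E
```

```text
t 0.1 tcp dock mm [-491.3  344.1  230.7] knob-axis h 401.4 perp -379.8 F dock [ 0.5 -0.4  0.9] w 0.0851 q [-1.25  0.42 -0.01  1.61  0.    1.11 -0.05]
tool axes dock [[-0.986, 0.169, -0.0], [0.169, 0.986, -0.001], [-0.0, -0.001, -1.0]]
total [-0.5119 -0.2614 -0.0044] [-0.0529 -0.6094 -0.1641]
row x14: [-0.0343 -0.0215  0.0095] [-0.0038 -0.0435 -0.0117]
path [[0.246, 0.552, 0.221], [0.324, 0.456, 0.202], [0.406, 0.363, 0.196], [0.492, 0.273, 0.203], [0.579, 0.186, 0.225]]
```

```bash
R1='[0.085,-0.034,-0.0215,0.009,-0.004,-0.0435,-0.012]'; python3 -m crank '[[0.085,-0.034,-0.0215,0.009,-0.004,-0.0435,-0.012],[0.085,-0.034,-0.0215,0.009,-0.004,-0.0435,-0.012],[0.085,-0.034,-0.0215,0.009,-0.004,-0.0435,-0.012],[0.085,-0.034,-0.0215,0.009,-0.004,-0.0435,-0.012],[0.085,-0.034,-0.0215,0.009,-0.004,-0.0435,-0.012]]' 80; python3 -c "
from h import *
st();plan(knob(0,.141),np.radians(35),9)"
```

```text
time: 0.6
tcp_pos: [0.35, 0.4241, 0.2001]
orientation: [[-0.932, 0.296, 0.212], [0.291, 0.955, -0.053], [-0.218, 0.012, -0.976]]
force: [0.8, 0.5, -0.5]
grip_width: 0.0846
t 0.6 tcp dock mm [-334.8  211.7  200.1] knob-axis h 286.5 perp -269.1 F dock [ 0.7  0.6 -0.5] w 0.0846 q [-1.14  0.28  0.1   1.91  0.23  0.91  0.09]
tool axes dock [[-0.97, 0.107, 0.218], [0.107, 0.994, -0.011], [-0.218, 0.012, -0.976]]
total [-0.3252 -0.1775  0.034 ] [-0.0321 -0.3904 -0.1039]
row x9: [-0.0342 -0.0215  0.0097] [-0.0036 -0.0434 -0.0115]
path [[0.378, 0.393, 0.198], [0.434, 0.332, 0.198], [0.491, 0.272, 0.204], [0.549, 0.214, 0.217], [0.608, 0.158, 0.235]]
```

```bash
python3 -m crank '[[0.085,-0.034,-0.0215,0.009,-0.004,-0.0435,-0.012],[0.085,-0.034,-0.0215,0.009,-0.004,-0.0435,-0.012],[0.085,-0.034,-0.0215,0.009,-0.004,-0.0435,-0.012],[0.085,-0.034,-0.0215,0.009,-0.004,-0.0435,-0.012],[0.085,-0.034,-0.0215,0.009,-0.004,-0.0435,-0.012]]' 80; python3 -c "
from h import *
st();plan(knob(0,.141),np.radians(35),4)"
```

```text
time: 1.1
tcp_pos: [0.4894, 0.273, 0.2072]
orientation: [[-0.879, 0.235, 0.415], [0.218, 0.972, -0.089], [-0.424, 0.012, -0.906]]
force: [0.4, 0.8, 0.1]
grip_width: 0.0852
t 1.1 tcp dock mm [-168.9   90.1  207.2] knob-axis h 197.1 perp -129.3 F dock [0.3 0.9 0.1] w 0.0852 q [-0.99  0.21  0.25  2.05  0.49  0.69  0.24]
tool axes dock [[-0.905, 0.044, 0.424], [0.045, 0.999, -0.008], [-0.424, 0.012, -0.906]]
total [-0.1409 -0.0836  0.0336] [-0.0116 -0.1728 -0.0445]
row x4: [-0.0343 -0.0215  0.0106] [-0.0029 -0.0432 -0.0111]
path [[0.519, 0.244, 0.212], [0.548, 0.215, 0.218], [0.578, 0.186, 0.226], [0.608, 0.158, 0.235]]
```

```bash
python3 -m crank '[[0.085,-0.034,-0.0215,0.0105,-0.003,-0.043,-0.011],[0.085,-0.034,-0.0215,0.0105,-0.003,-0.043,-0.011],[0.085,-0.034,-0.0215,0.0105,-0.003,-0.043,-0.011],[0.085,-0.034,-0.0215,0.0105,-0.003,-0.043,-0.011],[0.085,0,0,0,0,0,0]]' 80; python3 -c "
from h import *
from rig import read_camera
st();plan(knob(0,.021),np.radians(35),4)
for n in('side','top'):
    c=read_camera(n);cv2.imwrite(f'pics/{n}1.png',c['pixels'][:,:,::-1])
a=cv2.imread('pics/side1.png')[60:280,200:440];b=cv2.imread('pics/top1.png')[100:320,200:360]
cv2.imwrite('pics/c1.png',cv2.resize(np.hstack([a,b]),None,fx=2,fy=2,interpolation=2))
"
```

```text
time: 1.6
tcp_pos: [0.6078, 0.1551, 0.2357]
orientation: [[-0.803, 0.198, 0.563], [0.162, 0.98, -0.113], [-0.574, 0.0, -0.819]]
force: [-0.2, 0.7, -0.1]
grip_width: 0.0855
t 1.6 tcp dock mm [-30.2  -2.8 235.7] knob-axis h 140.7 perp 0.7 F dock [-0.3  0.6 -0.1] w 0.0855 q [-0.82  0.22  0.38  2.04  0.64  0.48  0.4 ]
tool axes dock [[-0.819, 0.006, 0.574], [0.005, 1.0, -0.003], [-0.574, 0.0, -0.819]]
total [0.0007 0.0032 0.1197] [-0.0031  0.0004 -0.0053]
row x4: [0.0002 0.0008 0.0299] [-0.0008  0.0001 -0.0013]
path [[0.625, 0.153, 0.211], [0.641, 0.15, 0.186], [0.658, 0.147, 0.162], [0.675, 0.145, 0.137]]
```

View pics/c1.png

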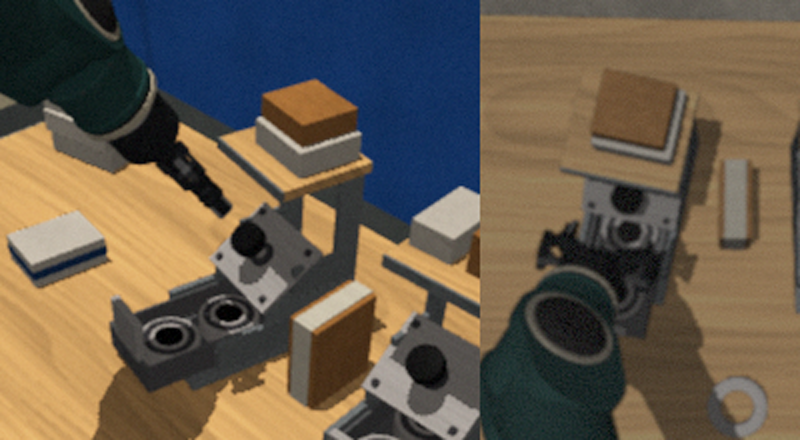

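The gripper lines up with the knob axis: the tip is at crop (228,212), the knob at (250,237), and the shelf is clear. Moving in.

```bash
python3 -m crank '[[0.085,0,0.0015,0.025,0,0,-0.005],[0.085,0,0.0015,0.025,0,0,0],[0.085,0,0,0.025,0,0,0],[0.085,0,0,0.025,0,0,0],[0.085,0,0,0,0,0,0]]' 80; python3 -c "
from h import *
from rig import read_camera
st();plan(knob(0,.021),np.radians(35),1)
for n in('side','top'):
    c=read_camera(n);cv2.imwrite(f'pics/{n}2.png',c['pixels'][:,:,::-1])
a=cv2.imread('pics/side2.png')[90:250,230:390];b=cv2.imread('pics/top2.png')[120:280,210:350]
cv2.imwrite('pics/c2.png',cv2.resize(np.hstack([a,b]),None,fx=2.6,fy=2.6,interpolation=2))
"
```

```text
time: 2.2
tcp_pos: [0.6617, 0.152, 0.1499]
orientation: [[-0.808, 0.188, 0.558], [0.152, 0.982, -0.111], [-0.569, -0.004, -0.822]]
force: [-0.2, 0.2, 0.6]
grip_width: 0.085
t 2.2 tcp dock mm [ 23.4   4.4 149.9] knob-axis h 39.8 perp -4.7 F dock [-0.3  0.2  0.6] w 0.085 q [-0.75  0.44  0.4   1.99  0.64  0.29  0.38]
tool axes dock [[-0.822, -0.004, 0.569], [-0.005, 1.0, -0.001], [-0.569, -0.004, -0.822]]
total [-0.0047 -0.0044  0.0187] [-0.0013 -0.0052  0.0055]
row x1: [-0.0047 -0.0044  0.0187] [-0.0013 -0.0052  0.0055]
path [[0.675, 0.145, 0.137]]
```

View pics/c2.png

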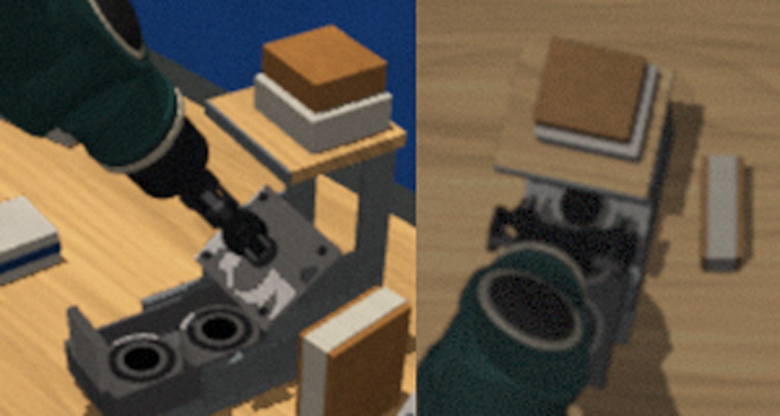

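```bash
python3 -m crank '[[0.085,-0.004,-0.003,0.008,0,0,0],[0.085,0,0,0,0,0,0]]' 80; python3 -c "
from h import *
st();plan(knob(0,.021),np.radians(35),1)
"
```

```text
time: 2.5
tcp_pos: [0.6699, 0.1471, 0.1493]
orientation: [[-0.805, 0.189, 0.562], [0.154, 0.982, -0.109], [-0.572, -0.001, -0.82]]
force: [0.0, -0.1, -0.2]
grip_width: 0.0849
t 2.5 tcp dock mm [ 32.4   1.2 149.3] knob-axis h 34.1 perp 2.4 F dock [ 0.1 -0.1 -0.2] w 0.0849 q [-0.72  0.45  0.39  1.98  0.63  0.28  0.4 ]
tool axes dock [[-0.82, -0.003, 0.572], [-0.003, 1.0, 0.001], [-0.572, -0.001, -0.82]]
total [ 0.0024 -0.0012  0.0131] [ 0.0011 -0.0014  0.0029]
row x1: [ 0.0024 -0.0012  0.0131] [ 0.0011 -0.0014  0.0029]
path [[0.675, 0.145, 0.137]]
```

```bash
python3 -m crank '[[0.085,0.001,-0.001,0.007,0,0,0],[0.085,0.001,0,0.006,0,0,0],[0.085,0,0,0,0,0,0]]' 80; python3 -c "
from h import *
from rig import read_camera
st();plan(knob(0,.021),np.radians(35),1)
for n in('side','top'):
    c=read_camera(n);cv2.imwrite(f'pics/{n}3.png',c['pixels'][:,:,::-1])
a=cv2.imread('pics/side3.png')[120:220,270:370];b=cv2.imread('pics/top3.png')[140:240,230:320]
cv2.imwrite('pics/c3.png',cv2.resize(np.hstack([a,b]),None,fx=4.2,fy=4.2,interpolation=2))
"
```

```text
time: 2.8
tcp_pos: [0.6748, 0.145, 0.1359]
orientation: [[-0.806, 0.189, 0.561], [0.154, 0.982, -0.11], [-0.571, -0.002, -0.821]]
force: [-0.4, -0.2, 0.9]
grip_width: 0.0849
t 2.8 tcp dock mm [ 37.6   0.1 135.9] knob-axis h 20.1 perp -1.0 F dock [-0.4 -0.3  0.9] w 0.0849 q [-0.72  0.48  0.39  1.97  0.64  0.26  0.38]
tool axes dock [[-0.821, -0.003, 0.571], [-0.004, 1.0, -0.0], [-0.571, -0.002, -0.821]]
total [-0.001  -0.0001 -0.0009] [-0.0001 -0.0029  0.0037]
row x1: [-0.001  -0.0001 -0.0009] [-0.0001 -0.0029  0.0037]
path [[0.675, 0.145, 0.137]]
```

View pics/c3.png

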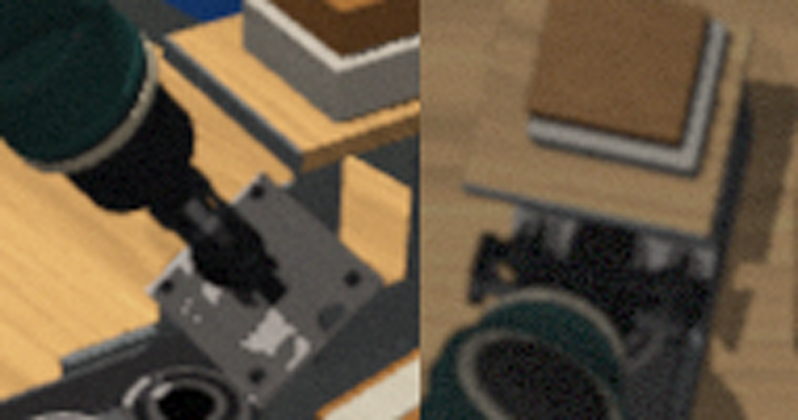

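```bash
python3 -m crank '[[0.03,0,0,0,0,0,0],[0.03,0,0,0,0,0,0],[0.03,0,0,0,0,0,0],[0.03,0,0,0,0,0,0],[0.03,0,0,0,0,0,0]]' 70; python3 -c "
from h import *
st()"
```

```text
time: 3.4
tcp_pos: [0.6752, 0.148, 0.1377]
orientation: [[-0.805, 0.185, 0.563], [0.152, 0.983, -0.105], [-0.573, 0.001, -0.82]]
force: [-9.3, 9.1, 12.3]
grip_width: 0.0427
t 3.4 tcp dock mm [ 37.4   3.1 137.7] knob-axis h 21.8 perp -0.2 F dock [-10.9   7.2  12.3] w 0.0427 q [-0.72  0.48  0.39  1.97  0.64  0.25  0.38]
tool axes dock [[-0.82, -0.007, 0.573], [-0.005, 1.0, 0.005], [-0.573, 0.001, -0.82]]
```

```bash
python3 -m crank '[[0.03,0,0.002,-0.006,0,0,0],[0.03,0,0.001,-0.006,0,0,0],[0.03,0,0,-0.006,0,0,0],[0.03,0,0,-0.006,0,0,0],[0.03,0,0,0,0,0,0]]' 80; python3 -c "
from h import *
st()"
```

```text
time: 3.9
tcp_pos: [0.6618, 0.1508, 0.1571]
orientation: [[-0.806, 0.189, 0.562], [0.154, 0.982, -0.109], [-0.572, -0.001, -0.82]]
force: [-5.0, -0.7, 5.4]
grip_width: 0.042
t 3.9 tcp dock mm [ 23.7   3.4 157.1] knob-axis h 45.5 perp -0.2 F dock [-4.7 -1.7  5.4] w 0.042 q [-0.74  0.43  0.39  1.99  0.64  0.3   0.39]
tool axes dock [[-0.82, -0.003, 0.572], [-0.003, 1.0, 0.001], [-0.572, -0.001, -0.82]]
```

```bash
python3 -m crank '[[0.03,0,0,-0.005,0,0,0],[0.03,0,0,-0.005,0,0,0],[0.03,0,0,-0.002,0,0,0],[0.03,0,0,0,0,0,0]]' 80; python3 -c "
from h import *
from rig import read_camera
st()
for n in('side','top'):
    c=read_camera(n);cv2.imwrite(f'pics/{n}4.png',c['pixels'][:,:,::-1])
a=cv2.imread('pics/side4.png')[120:220,270:370];b=cv2.imread('pics/top4.png')[140:240,230:320]
cv2.imwrite('pics/c4.png',cv2.resize(np.hstack([a,b]),None,fx=4.2,fy=4.2,interpolation=2))
"
```

```text
time: 4.3
tcp_pos: [0.6553, 0.1521, 0.1665]
orientation: [[-0.806, 0.189, 0.562], [0.154, 0.982, -0.109], [-0.572, -0.001, -0.82]]
force: [-3.1, -0.3, 2.6]
grip_width: 0.0422
t 4.3 tcp dock mm [ 17.1   3.3 166.5] knob-axis h 57.0 perp -0.2 F dock [-3.  -0.9  2.6] w 0.0422 q [-0.75  0.4   0.39  2.    0.64  0.32  0.39]
tool axes dock [[-0.82, -0.003, 0.572], [-0.003, 1.0, 0.001], [-0.572, -0.001, -0.82]]
```

View pics/c4.png

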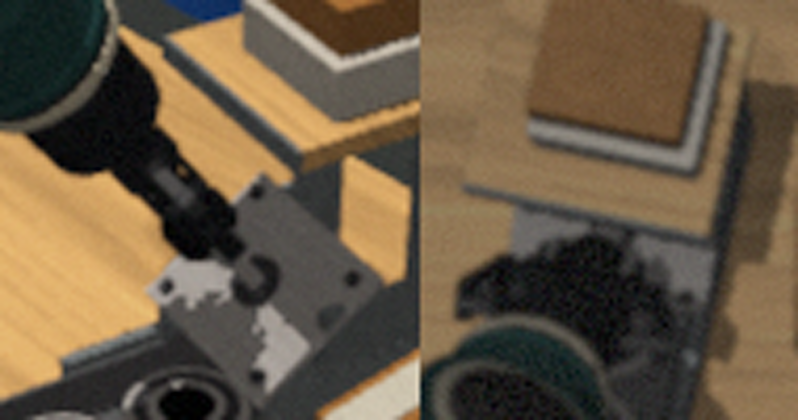

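```bash
python3 -m crank '[[0.03,0,0,-0.0015,0,0,0],[0.03,0,0,0,0,0,0]]' 80; python3 -c "
from h import *
st()"
```

```text
time: 4.6
tcp_pos: [0.655, 0.152, 0.1668]
orientation: [[-0.806, 0.188, 0.561], [0.154, 0.982, -0.109], [-0.572, -0.002, -0.82]]
force: [24.2, 0.7, -21.2]
grip_width: 0.0417
t 4.6 tcp dock mm [ 16.8   3.2 166.8] knob-axis h 57.4 perp -0.3 F dock [ 23.6   5.3 -21.2] w 0.0417 q [-0.75  0.4   0.39  2.    0.64  0.32  0.39]
tool axes dock [[-0.82, -0.003, 0.572], [-0.004, 1.0, 0.0], [-0.572, -0.002, -0.82]]
```

```bash
python3 -m crank '[[0.03,0,0,0.001,0,0,0],[0.085,0,0,0,0,0,0],[0.085,0,0,0,0,0,0],[0.085,0,0,0,0,0,0],[0.085,0,0,0,0,0,0]]' 80; python3 -c "
from h import *
st()"
python3 -m crank '[[0.085,0,0,-0.005,0,0,0],[0.085,0,0,-0.02,0,0,0],[0.085,0,0,-0.03,0,0,0],[0.085,0,0,-0.03,0,0,0],[0.085,0,0,0,0,0,0]]' 80; python3 -c "
from h import *
from rig import read_camera
st()
for n in('side','top'):
    c=read_camera(n);cv2.imwrite(f'pics/{n}5.png',c['pixels'][:,:,::-1])
a=cv2.imread('pics/side5.png')[90:265,240:400];b=cv2.imread('pics/top5.png')[125:275,230:350]
cv2.imwrite('pics/s5z.png',cv2.resize(a,None,fx=3.4,fy=3.4,interpolation=2))
cv2.imwrite('pics/t5z.png',cv2.resize(b,None,fx=4,fy=4,interpolation=2))
"
```

```text
time: 5.1
tcp_pos: [0.655, 0.1522, 0.1668]
orientation: [[-0.806, 0.189, 0.561], [0.154, 0.982, -0.109], [-0.572, -0.001, -0.82]]
force: [-0.0, 0.3, 0.8]
grip_width: 0.0852
t 5.1 tcp dock mm [ 16.7   3.4 166.8] knob-axis h 57.4 perp -0.4 F dock [-0.1  0.3  0.8] w 0.0852 q [-0.75  0.4   0.39  2.    0.64  0.32  0.39]
tool axes dock [[-0.82, -0.003, 0.572], [-0.003, 1.0, 0.001], [-0.572, -0.001, -0.82]]
time: 5.6
tcp_pos: [0.6068, 0.1626, 0.2399]
orientation: [[-0.804, 0.187, 0.564], [0.155, 0.982, -0.106], [-0.574, 0.002, -0.819]]
force: [0.7, 0.0, -0.9]
grip_width: 0.085
t 5.6 tcp dock mm [-32.5   4.4 239.9] knob-axis h 145.5 perp 1.2 F dock [ 0.7  0.1 -0.9] w 0.085 q [-0.81  0.21  0.37  2.04  0.63  0.49  0.41]
tool axes dock [[-0.819, -0.005, 0.574], [-0.002, 1.0, 0.004], [-0.574, 0.002, -0.819]]
```

View pics/s5z.png

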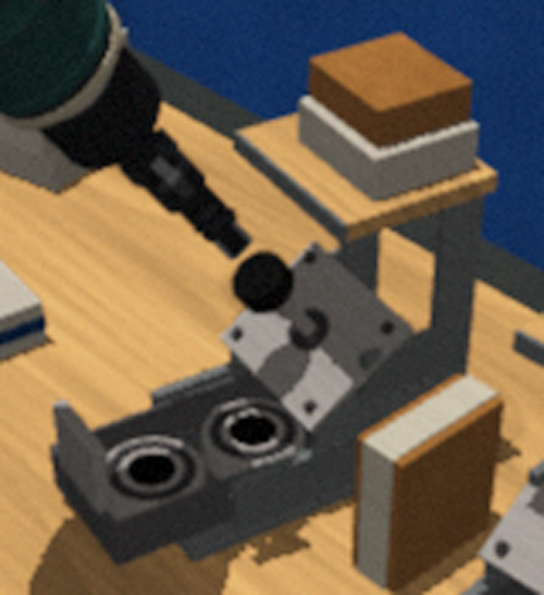

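The knob stays out (side blob at crop (263,280), clear gap down to the panel). Next, go over the grip plate with the jaws turned along dock x.

```bash
sed -i 's/V=np.array(\[.6379,.1521,-.193\])/V=np.array([.6385,.1550,-.193])/; s/def plan(Pd,tilt,N,world=False):/def plan(Pd,tilt,N,turn=0):/; s/G\[:3,:3\]=dR(tilt);/G[:3,:3]=dR(tilt)@R.from_euler("z",turn,degrees=True).as_matrix();/' h.py; python3 - <<'E'
from h import *
for s in (90,-90): plan([-.153,0,.18],0,14,s)
E
```

```text
total [ 0.132  -0.0002 -0.0224] [0.4785 0.4768 1.5212]
row x14: [ 0.008  -0.0071  0.0011] [0.0342 0.0341 0.1087]
path [[0.6, 0.156, 0.232], [0.575, 0.145, 0.216], [0.546, 0.145, 0.201], [0.518, 0.155, 0.189], [0.495, 0.176, 0.182]]
total [ 0.132  -0.0002 -0.0224] [-0.4763  0.478  -1.5139]
row x14: [0.0081 0.007  0.0011] [-0.034   0.0341 -0.1081]
path [[0.603, 0.17, 0.232], [0.583, 0.189, 0.216], [0.557, 0.2, 0.201], [0.527, 0.2, 0.189], [0.497, 0.19, 0.182]]
```

```bash
python3 -m crank '[[0.085,0.008,0.007,0,-0.034,0.034,-0.108],[0.085,0.008,0.007,0.001,-0.034,0.034,-0.108],[0.085,0.008,0.007,0.001,-0.034,0.034,-0.108],[0.085,0.008,0.007,0.001,-0.034,0.034,-0.108],[0.085,0.008,0.007,0.001,-0.034,0.034,-0.108]]'; python3 -c "
from h import *
st();plan([-.153,0,.18],0,9,-90)"
```

```text
time: 6.2
tcp_pos: [0.5742, 0.1933, 0.2096]
orientation: [[-0.844, -0.359, 0.4], [-0.375, 0.926, 0.039], [-0.384, -0.117, -0.916]]
force: [1.3, -0.4, -0.8]
grip_width: 0.0851
t 6.2 tcp dock mm [-70.5  25.2 209.6] knob-axis h 142.5 perp -47.3 F dock [ 1.4 -0.1 -0.8] w 0.0851 q [-0.52  0.23  0.08  2.    0.23  0.53  1.35]
tool axes dock [[-0.756, -0.53, 0.385], [-0.53, 0.84, 0.115], [-0.384, -0.117, -0.916]]
total [ 0.0871  0.0259 -0.0076] [-0.3047  0.3038 -0.9704]
row x9: [0.0079 0.007  0.001 ] [-0.0339  0.0338 -0.1078]
path [[0.565, 0.197, 0.205], [0.546, 0.201, 0.196], [0.526, 0.2, 0.189], [0.507, 0.194, 0.184], [0.488, 0.184, 0.18]]
```

```bash
python3 -m crank '[[0.085,0.008,0.007,0.001,-0.034,0.034,-0.108],[0.085,0.008,0.007,0.001,-0.034,0.034,-0.108],[0.085,0.008,0.007,0.001,-0.034,0.034,-0.108],[0.085,0.008,0.007,0.001,-0.034,0.034,-0.108],[0.085,0.008,0.007,0.001,-0.034,0.034,-0.108]]'; python3 -c "
from h import *
st();plan([-.153,0,.18],0,4,-90)"
```

```text
time: 6.7
tcp_pos: [0.5261, 0.1994, 0.1888]
orientation: [[-0.571, -0.802, 0.174], [-0.805, 0.589, 0.069], [-0.157, -0.101, -0.982]]
force: [-1.2, 0.2, -1.0]
grip_width: 0.085
t 6.7 tcp dock mm [-118.8   22.   188.8] knob-axis h 153.2 perp -98.8 F dock [-1.2 -0.  -1. ] w 0.085 q [-0.34  0.26 -0.1   1.95  0.05  0.74  2.05]
tool axes dock [[-0.406, -0.9, 0.157], [-0.9, 0.424, 0.101], [-0.157, -0.101, -0.982]]
total [0.0351 0.0224 0.001 ] [-0.1339  0.1341 -0.4309]
row x4: [0.0078 0.007  0.001 ] [-0.0335  0.0335 -0.1077]
path [[0.516, 0.197, 0.186], [0.507, 0.194, 0.183], [0.497, 0.19, 0.181], [0.488, 0.184, 0.18]]
```

```bash
python3 -m crank '[[0.085,0.008,0.007,0.001,-0.034,0.034,-0.108],[0.085,0.008,0.007,0.001,-0.034,0.034,-0.108],[0.085,0.008,0.007,0.001,-0.034,0.034,-0.108],[0.085,0.008,0.007,0.001,-0.034,0.034,-0.108],[0.085,0,0,0,0,0,0]]'; python3 -c "
from h import *
from rig import read_camera
st();plan([-.153,0,.18],0,1,-90)
for n in('side','top'):
    c=read_camera(n);cv2.imwrite(f'pics/{n}6.png',c['pixels'][:,:,::-1])
a=cv2.imread('pics/side6.png')[90:265,220:400];b=cv2.imread('pics/top6.png')[125:300,210:350]
cv2.imwrite('pics/c6.png',cv2.resize(np.hstack([a,b]),None,fx=2.5,fy=2.5,interpolation=2))
"
```

```text
time: 7.2
tcp_pos: [0.488, 0.1838, 0.1798]
orientation: [[-0.193, -0.981, -0.002], [-0.981, 0.193, -0.001], [0.001, 0.002, -1.0]]
force: [-0.3, 0.5, -0.3]
grip_width: 0.0852
t 7.2 tcp dock mm [-153.2   -0.6  179.8] knob-axis h 165.6 perp -132.1 F dock [-0.4  0.4 -0.3] w 0.0852 q [-0.27  0.3  -0.17  1.92  0.06  0.93  2.47]
tool axes dock [[-0.001, -1.0, -0.002], [-1.0, 0.001, -0.001], [0.001, 0.002, -1.0]]
total [-0.0006 -0.0002 -0.0002] [ 0.0019 -0.0012 -0.0012]
row x1: [-0.0006 -0.0002 -0.0002] [ 0.0019 -0.0012 -0.0012]
path [[0.488, 0.184, 0.18]]
```

View pics/c6.png

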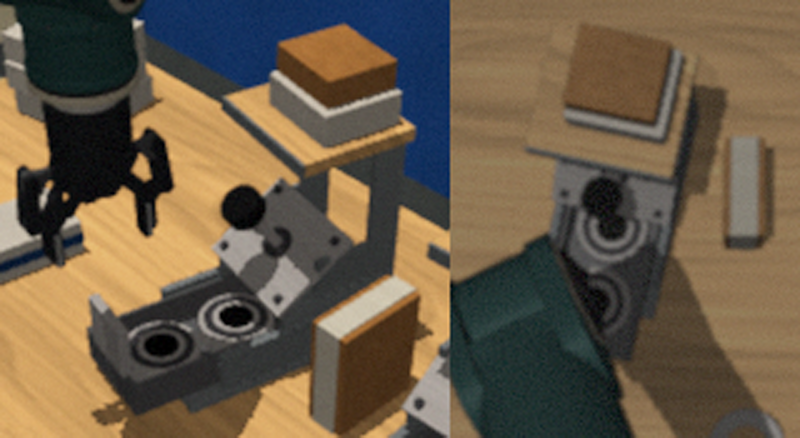

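```bash
python3 -m crank '[[0.085,0,0,0.03,0,0,0],[0.085,0,0,0.03,0,0,0],[0.085,0,0,0.025,0,0,0],[0.085,0,0,0.017,0,0,0],[0.085,0,0,0,0,0,0]]' 25; python3 -m crank '[[0.0,0,0,0,0,0,0],[0.0,0,0,0,0,0,0],[0.0,0,0,0,0,0,0],[0.0,0,0,0,0,0,0],[0.0,0,0,0,0,0,0]]' 25; python3 -c "
from h import *
from rig import read_camera
st()
for n in('side','top'):
    c=read_camera(n);cv2.imwrite(f'pics/{n}7.png',c['pixels'][:,:,::-1])
a=cv2.imread('pics/side7.png')[90:265,220:400];b=cv2.imread('pics/top7.png')[125:300,210:350]
cv2.imwrite('pics/c7.png',cv2.resize(np.hstack([a,b]),None,fx=2.5,fy=2.5,interpolation=2))
"
```

```text
time: 7.8
tcp_pos: [0.4872, 0.184, 0.0769]
orientation: [[-0.197, -0.98, -0.002], [-0.98, 0.197, -0.001], [0.001, 0.002, -1.0]]
force: [-0.3, 0.0, 1.1]
grip_width: 0.0851
time: 8.3
tcp_pos: [0.4883, 0.1845, 0.0794]
orientation: [[-0.194, -0.981, 0.001], [-0.981, 0.194, 0.0], [-0.001, -0.001, -1.0]]
force: [7.2, -0.8, 3.8]
grip_width: 0.0119
t 8.3 tcp dock mm [-153.1    0.2   79.4] knob-axis h 83.3 perp -189.6 F dock [7.3 0.6 3.8] w 0.0119 q [-0.29  0.45 -0.16  1.99  0.1   0.72  2.44]
tool axes dock [[-0.002, -1.0, 0.001], [-1.0, 0.002, 0.001], [-0.001, -0.001, -1.0]]
```

View pics/c7.png

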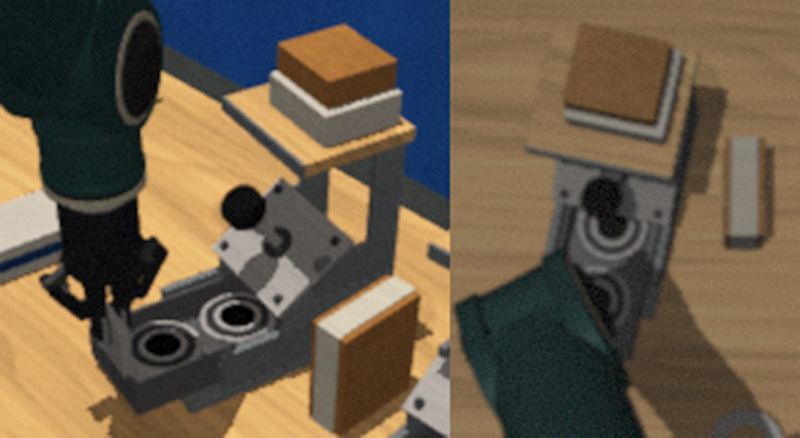

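```bash
python3 -m crank '[[0.0,0,-0.006,0,0,0,0],[0.0,0,-0.01,0,0,0,0],[0.0,0,-0.01,0,0,0,0],[0.0,0,-0.01,0,0,0,0],[0.0,0,-0.008,0,0,0,0]]' 30; python3 -c "
from h import *
st()"; python3 -m crank '[[0.0,0,-0.005,0,0,0,0],[0.0,0,-0.004,0,0,0,0],[0.0,0,-0.003,0,0,0,0],[0.0,0,0,0,0,0,0]]' 30; python3 -c "
from h import *
st()"
```

```text
time: 8.9
tcp_pos: [0.5319, 0.1758, 0.0794]
orientation: [[-0.194, -0.981, 0.001], [-0.981, 0.194, 0.0], [-0.0, -0.001, -1.0]]
force: [-3.5, -0.8, 7.4]
grip_width: 0.0115
t 8.9 tcp dock mm [-108.6   -0.    79.4] knob-axis h 57.8 perp -153.2 F dock [-3.3 -1.5  7.4] w 0.0115 q [-0.26  0.5  -0.15  1.89  0.1   0.76  2.48]
tool axes dock [[-0.003, -1.0, 0.001], [-1.0, 0.003, 0.0], [-0.0, -0.001, -1.0]]
time: 9.3
tcp_pos: [0.5439, 0.1735, 0.0795]
orientation: [[-0.195, -0.981, 0.002], [-0.981, 0.195, 0.0], [-0.001, -0.001, -1.0]]
force: [2.5, -1.1, 5.2]
grip_width: 0.0115
t 9.3 tcp dock mm [-96.4  -0.   79.5] knob-axis h 50.9 perp -143.2 F dock [ 2.7 -0.6  5.2] w 0.0115 q [-0.25  0.51 -0.15  1.86  0.1   0.77  2.5 ]
tool axes dock [[-0.003, -1.0, 0.001], [-1.0, 0.003, 0.001], [-0.001, -0.001, -1.0]]
```

```bash
python3 -m crank '[[0.0,0,-0.002,0,0,0,0],[0.0,0,-0.002,0,0,0,0],[0.0,0,0,0,0,0,0]]' 40; python3 -c "
from h import *
st()"; python3 -m crank '[[0.0,0,-0.0015,0,0,0,0],[0.0,0,0,0,0,0,0]]' 40; python3 -c "
from h import *
st()"
```

```text
time: 9.6
tcp_pos: [0.5473, 0.1728, 0.0795]
orientation: [[-0.194, -0.981, 0.001], [-0.981, 0.194, 0.0], [-0.0, -0.001, -1.0]]
force: [-1.7, -1.1, 6.7]
grip_width: 0.0116
t 9.6 tcp dock mm [-92.9  -0.1  79.5] knob-axis h 48.8 perp -140.3 F dock [-1.5 -1.4  6.7] w 0.0116 q [-0.25  0.52 -0.14  1.86  0.1   0.77  2.5 ]
tool axes dock [[-0.003, -1.0, 0.001], [-1.0, 0.003, 0.0], [-0.0, -0.001, -1.0]]
time: 9.8
tcp_pos: [0.5473, 0.1728, 0.0794]
orientation: [[-0.194, -0.981, -0.002], [-0.981, 0.194, -0.0], [0.0, 0.002, -1.0]]
force: [-14.0, -1.6, 18.1]
grip_width: 0.0117
t 9.8 tcp dock mm [-92.9  -0.1  79.4] knob-axis h 48.8 perp -140.3 F dock [-13.5  -4.2  18.1] w 0.0117 q [-0.25  0.52 -0.15  1.85  0.1   0.78  2.5 ]
tool axes dock [[-0.002, -1.0, -0.002], [-1.0, 0.002, -0.0], [0.0, 0.002, -1.0]]
```

```bash
python3 -m crank '[[0.0,0,-0.001,0,0,0,0],[0.0,0,0,0,0,0,0]]' 50; python3 -c "
from h import *
from rig import read_camera
st()
for n in('side','top'):
    c=read_camera(n);cv2.imwrite(f'pics/{n}8.png',c['pixels'][:,:,::-1])
a=cv2.imread('pics/side8.png')[90:340,220:480];b=cv2.imread('pics/top8.png')[125:375,230:430]
cv2.imwrite('pics/c8.png',cv2.resize(np.hstack([a,b]),None,fx=1.73,fy=1.73,interpolation=2))
"
```

```text
time: 10.0
tcp_pos: [0.5473, 0.1728, 0.0795]
orientation: [[-0.193, -0.981, -0.003], [-0.981, 0.193, -0.0], [0.001, 0.003, -1.0]]
force: [-21.9, -1.2, 24.5]
grip_width: 0.0111
t 10.0 tcp dock mm [-92.9  -0.   79.5] knob-axis h 48.8 perp -140.3 F dock [-21.2  -5.3  24.5] w 0.0111 q [-0.24  0.52 -0.15  1.85  0.1   0.78  2.5 ]
tool axes dock [[-0.001, -1.0, -0.003], [-1.0, 0.001, -0.001], [0.001, 0.003, -1.0]]
```

View pics/c8.png

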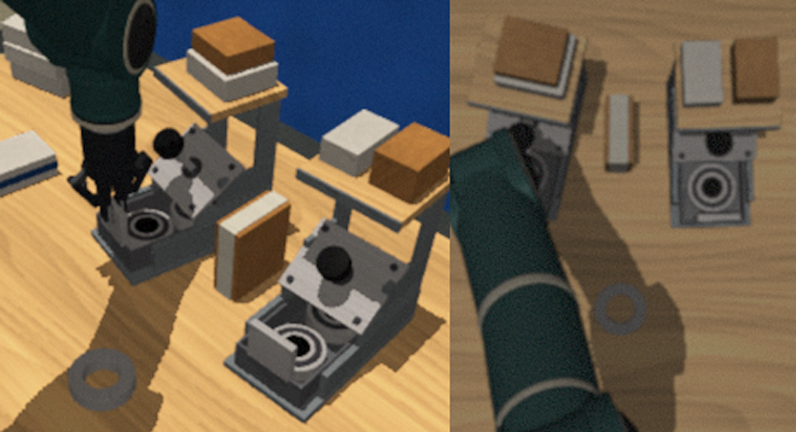

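```bash
sed -i 's/V=np.array(\[.6385,.1550/V=np.array([.6357,.1556/' h.py; python3 -m crank '[[0.0,0,0.0015,0,0,0,0],[0.0,0,0.001,0,0,0,0],[0.0,0,0,0,0,0,0]]' 30; python3 -c "
from h import *
st()"; 
```

```text
time: 10.4
tcp_pos: [0.5472, 0.1728, 0.0795]
orientation: [[-0.194, -0.981, 0.001], [-0.981, 0.194, 0.0], [-0.0, -0.001, -1.0]]
force: [-1.2, -1.2, 8.0]
grip_width: 0.0114
t 10.4 tcp dock mm [-90.1  -0.1  79.5] knob-axis h 47.3 perp -138.0 F dock [-0.9 -1.4  8. ] w 0.0114 q [-0.25  0.52 -0.14  1.86  0.1   0.77  2.5 ]
tool axes dock [[-0.002, -1.0, 0.001], [-1.0, 0.002, 0.0], [-0.0, -0.001, -1.0]]
```

```bash
python3 -m crank '[[0.05,0,0,0,0,0,0],[0.05,0,0,0,0,0,0],[0.05,0,0,0,0,0,0],[0.05,0,0,-0.02,0,0,0],[0.05,0,0,-0.03,0,0,0]]' 30;  python3 -m crank '[[0.05,0,0,-0.03,0,0,0],[0.05,0,0,-0.04,0,0,0],[0.0,0,0,-0.04,0,0,0],[0.0,0,0,0,0,0,0]]' 30; python3 -c "
from h import *
st(); plan(knob(.035,.091),np.radians(35),8,-90)"; 
```

```text
time: 10.9
tcp_pos: [0.546, 0.1725, 0.1281]
orientation: [[-0.194, -0.981, -0.003], [-0.981, 0.194, -0.001], [0.001, 0.002, -1.0]]
force: [-0.6, 0.4, 0.5]
grip_width: 0.0497
time: 11.3
tcp_pos: [0.5489, 0.1735, 0.2442]
orientation: [[-0.194, -0.981, 0.008], [-0.981, 0.194, 0.003], [-0.004, -0.007, -1.0]]
force: [0.7, -0.0, -0.3]
grip_width: 0.0217
t 11.3 tcp dock mm [-88.6   1.  244.2] knob-axis h 181.3 perp -42.2 F dock [ 0.7  0.1 -0.3] w 0.0217 q [-0.23  0.32 -0.16  1.73  0.06  1.09  2.54]
tool axes dock [[-0.002, -1.0, 0.007], [-1.0, 0.002, 0.004], [-0.004, -0.007, -1.0]]
total [ 0.0009 -0.0661  0.0215] [ 0.6038  0.0031 -0.0035]
row x8: [ 0.0001 -0.0074  0.0048] [ 0.0755  0.0004 -0.0004]
path [[0.556, 0.172, 0.239], [0.572, 0.169, 0.232], [0.588, 0.165, 0.226], [0.605, 0.162, 0.224]]
```

```bash
python3 -m crank '[[0.0,0,-0.0074,0.005,0.0755,0,0],[0.0,0,-0.0074,0.005,0.0755,0,0],[0.0,0,-0.0074,0.005,0.0755,0,0],[0.0,0,-0.0074,0.005,0.0755,0,0],[0.0,0,-0.0074,0.005,0.0755,0,0]]' 30;  python3 -m crank '[[0.0,0,-0.0074,0.005,0.0755,0,0],[0.0,0,-0.0074,0.005,0.0755,0,0],[0.0,0,-0.0074,0.005,0.0755,0,0],[0,0,0,0,0,0,0]]'; python3 -c "
from h import *
from rig import read_camera
st(); plan(knob(.035,.051),np.radians(35),1,-90)
for n in('side','top'):
    c=read_camera(n);cv2.imwrite(f'pics/{n}9.png',c['pixels'][:,:,::-1])
a=cv2.imread('pics/side9.png')[90:265,220:400];b=cv2.imread('pics/top9.png')[125:300,210:350]
cv2.imwrite('pics/c9.png',cv2.resize(np.hstack([a,b]),None,fx=2.5,fy=2.5,interpolation=2))"; 
```

```text
time: 11.8
tcp_pos: [0.5864, 0.1651, 0.2196]
orientation: [[-0.193, -0.911, 0.365], [-0.981, 0.18, -0.071], [-0.001, -0.371, -0.928]]
force: [0.7, 0.4, -0.6]
grip_width: -0.0002
time: 12.2
tcp_pos: [0.6113, 0.1602, 0.2148]
orientation: [[-0.192, -0.808, 0.557], [-0.981, 0.158, -0.11], [0.001, -0.568, -0.823]]
force: [-1.0, -0.4, -0.3]
grip_width: 0.0001
t 12.2 tcp dock mm [-24.9  -0.2 214.8] knob-axis h 120.6 perp -6.9 F dock [-0.9 -0.6 -0.3] w 0.0001 q [-0.52  0.25  0.05  2.04  0.8   0.5   1.83]
tool axes dock [[-0.001, -0.823, 0.568], [-1.0, -0.0, -0.001], [0.001, -0.568, -0.823]]
total [-0.0002 -0.0071  0.0345] [ 0.0068 -0.0014  0.0004]
row x1: [-0.0002 -0.0071  0.0345] [ 0.0068 -0.0014  0.0004]
path [[0.636, 0.155, 0.19]]
```

View pics/c9.png

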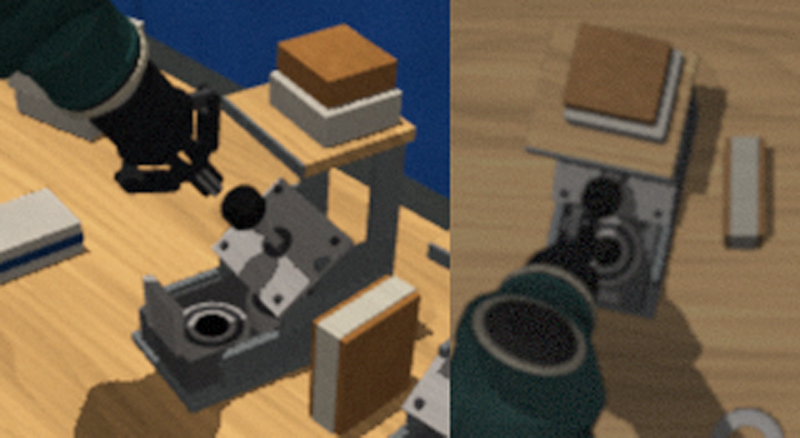

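The tray is home. With the jaws in the axis plane, the finger knuckles would pass close to the shelf edge, so I turn the gripper 90° before pushing.

```bash
python3 -m crank '[[0,0,-0.006,-0.002,0.007,0,0],[0,0,0,0,0,0,0.1428],[0,0,0,0,0,0,0.1428],[0,0,0,0,0,0,0.1428],[0,0,0,0,0,0,0.1428]]'; python3 -m crank '[[0,0,0,0,0,0,0.1428],[0,0,0,0,0,0,0.1428],[0,0,0,0,0,0,0.1428],[0,0,0,0,0,0,0.1428],[0,0,0,0,0,0,0.1428]]'; python3 -m crank '[[0,0,0,0,0,0,0.1428],[0,0,0,0,0,0,0.1428],[0,0,0,0,0,0,0]]'; python3 -c "
from h import *
st(); plan(knob(.035,.051),np.radians(35),1,0)"
```

```text
time: 12.8
tcp_pos: [0.6166, 0.1587, 0.222]
orientation: [[-0.602, -0.567, 0.563], [-0.735, 0.669, -0.111], [-0.314, -0.48, -0.819]]
force: [-0.1, -0.5, -0.5]
grip_width: -0.0001
time: 13.3
tcp_pos: [0.6166, 0.1588, 0.222]
orientation: [[-0.826, -0.034, 0.563], [-0.117, 0.987, -0.111], [-0.552, -0.158, -0.819]]
force: [-0.6, 0.4, 0.4]
grip_width: 0.0001
time: 13.6
tcp_pos: [0.6165, 0.1589, 0.2219]
orientation: [[-0.803, 0.197, 0.563], [0.163, 0.98, -0.111], [-0.574, 0.002, -0.819]]
force: [-0.4, 0.6, 0.3]
grip_width: 0.0003
t 13.6 tcp dock mm [-19.4  -0.4 221.9] knob-axis h 123.3 perp 1.6 F dock [-0.5  0.5  0.3] w 0.0003 q [-0.74  0.25  0.31  2.03  0.68  0.46  0.36]
tool axes dock [[-0.819, 0.005, 0.574], [0.006, 1.0, -0.001], [-0.574, 0.002, -0.819]]
total [0.0016 0.0005 0.0373] [-0.001   0.0005 -0.0056]
row x1: [0.0016 0.0005 0.0373] [-0.001   0.0005 -0.0056]
path [[0.636, 0.155, 0.19]]
```

```bash
python3 -m crank '[[0,0,0,0.015,0,0,0],[0,0.001,0,0.012,0,0,0],[0,0,0,0.007,0,0,0],[0,0,0,0,0,0,0]]' 60; python3 -c "
from h import *
st()"; python3 -m crank '[[0,0,0,0.005,0,0,0],[0,0,0,0.005,0,0,0],[0,0,0,0.005,0,0,0],[0,0,0,0.005,0,0,0],[0,0,0,0,0,0,0]]'; python3 -c "
from h import *
st()"
```

```text
time: 14.0
tcp_pos: [0.6345, 0.1549, 0.1919]
orientation: [[-0.804, 0.194, 0.562], [0.158, 0.981, -0.112], [-0.573, -0.002, -0.819]]
force: [0.4, -0.1, 0.6]
grip_width: -0.0002
t 14.0 tcp dock mm [ -1.   -1.  191.9] knob-axis h 88.2 perp -0.5 F dock [ 0.4 -0.1  0.6] w -0.0002 q [-0.72  0.33  0.32  2.02  0.7   0.39  0.34]
tool axes dock [[-0.819, 0.002, 0.573], [0.0, 1.0, -0.003], [-0.573, -0.002, -0.819]]
time: 14.5
tcp_pos: [0.6458, 0.1532, 0.1763]
orientation: [[-0.803, 0.194, 0.563], [0.159, 0.981, -0.111], [-0.574, -0.0, -0.819]]
force: [-0.3, -0.4, -0.5]
grip_width: -0.0001
t 14.5 tcp dock mm [ 10.4  -0.4 176.3] knob-axis h 68.8 perp -0.1 F dock [-0.2 -0.5 -0.5] w -0.0001 q [-0.72  0.37  0.33  2.01  0.71  0.35  0.33]
tool axes dock [[-0.819, 0.002, 0.574], [0.002, 1.0, -0.001], [-0.574, -0.0, -0.819]]
```

```bash
python3 -m crank '[[0,0,0,0.005,0,0,0],[0,0,0,0.005,0,0,0],[0,0,0,0.004,0,0,0],[0,0,0,0.002,0,0,0],[0,0,0,0,0,0,0]]'; python3 -c "
from h import *
st()"; python3 -m crank '[[0,0,0,0.0015,0,0,0],[0,0,0,0,0,0,0]]'; python3 -c "
from h import *
st()"
```

```text
time: 15.0
tcp_pos: [0.6547, 0.1513, 0.163]
orientation: [[-0.803, 0.194, 0.563], [0.159, 0.981, -0.112], [-0.574, -0.0, -0.819]]
force: [0.9, 0.6, -0.1]
grip_width: -0.0002
t 15.0 tcp dock mm [ 19.5  -0.6 163. ] knob-axis h 52.8 perp -0.3 F dock [ 0.7  0.8 -0.1] w -0.0002 q [-0.71  0.4   0.34  2.    0.71  0.33  0.32]
tool axes dock [[-0.819, 0.002, 0.574], [0.002, 1.0, -0.002], [-0.574, -0.0, -0.819]]
time: 15.2
tcp_pos: [0.6555, 0.1513, 0.1621]
orientation: [[-0.803, 0.194, 0.563], [0.159, 0.981, -0.111], [-0.574, 0.0, -0.819]]
force: [-0.3, -0.3, 0.7]
grip_width: -0.0
t 15.2 tcp dock mm [ 20.3  -0.4 162.1] knob-axis h 51.6 perp -0.2 F dock [-0.3 -0.3  0.7] w -0.0 q [-0.71  0.41  0.34  2.    0.71  0.32  0.32]
tool axes dock [[-0.819, 0.002, 0.574], [0.002, 1.0, -0.001], [-0.574, 0.0, -0.819]]
```

```bash
python3 -m crank '[[0,0,0,0.0015,0,0,0],[0,0,0,0,0,0,0]]'; python3 -m crank '[[0,0,0,0.0015,0,0,0],[0,0,0,0,0,0,0]]'; python3 -c "
from h import *
st()"
```

```text
time: 15.4
tcp_pos: [0.6561, 0.1514, 0.1617]
orientation: [[-0.803, 0.194, 0.564], [0.159, 0.981, -0.111], [-0.574, 0.001, -0.819]]
force: [-18.3, 0.5, 18.8]
grip_width: -0.0001
time: 15.6
tcp_pos: [0.6565, 0.1515, 0.1615]
orientation: [[-0.803, 0.194, 0.564], [0.16, 0.981, -0.111], [-0.575, 0.001, -0.818]]
force: [-46.2, -0.4, 48.0]
grip_width: 0.0003
t 15.6 tcp dock mm [ 21.2  -0.1 161.5] knob-axis h 50.5 perp 0.2 F dock [-45.3  -9.3  48. ] w 0.0003 q [-0.71  0.41  0.34  2.    0.71  0.32  0.31]
tool axes dock [[-0.818, 0.003, 0.575], [0.003, 1.0, -0.0], [-0.575, 0.001, -0.818]]
```

The knob is hard against its inner stop at h ≈ 51 mm. The push peaked at about 66 N through the fingertips. Backing off.

```bash
python3 -m crank '[[0,0,0,-0.005,0,0,0],[0,0,0,-0.02,0,0,0],[0,0,0,-0.03,0,0,0],[0.05,0,0,-0.03,0,0,0],[0.05,0,0,0,0,0,0]]' 40; python3 -c "
from h import *
from rig import read_camera
st();plan([-.09,0,.18],0,14,-90)
for n in('side','top'):
    c=read_camera(n);cv2.imwrite(f'pics/{n}10.png',c['pixels'][:,:,::-1])
a=cv2.imread('pics/side10.png')[90:265,220:400];b=cv2.imread('pics/top10.png')[125:300,210:350]
cv2.imwrite('pics/c10.png',cv2.resize(np.hstack([a,b]),None,fx=2.5,fy=2.5,interpolation=2))"; 
```

```text
time: 16.1
tcp_pos: [0.609, 0.1616, 0.2326]
orientation: [[-0.802, 0.193, 0.566], [0.16, 0.981, -0.108], [-0.576, 0.004, -0.817]]
force: [0.4, -0.2, -0.8]
grip_width: 0.0282
t 16.1 tcp dock mm [-27.4   0.8 232.6] knob-axis h 136.6 perp 1.2 F dock [ 0.4 -0.1 -0.8] w 0.0282 q [-0.75  0.22  0.3   2.04  0.68  0.48  0.36]
tool axes dock [[-0.817, 0.001, 0.576], [0.003, 1.0, 0.003], [-0.576, 0.004, -0.817]]
total [ 0.0815 -0.001   0.0069] [-0.4785  0.4837 -1.5188]
row x14: [0.0047 0.0039 0.0021] [-0.0342  0.0345 -0.1085]
path [[0.607, 0.166, 0.228], [0.598, 0.177, 0.215], [0.584, 0.182, 0.202], [0.568, 0.182, 0.191], [0.552, 0.176, 0.182]]
```

View pics/c10.png

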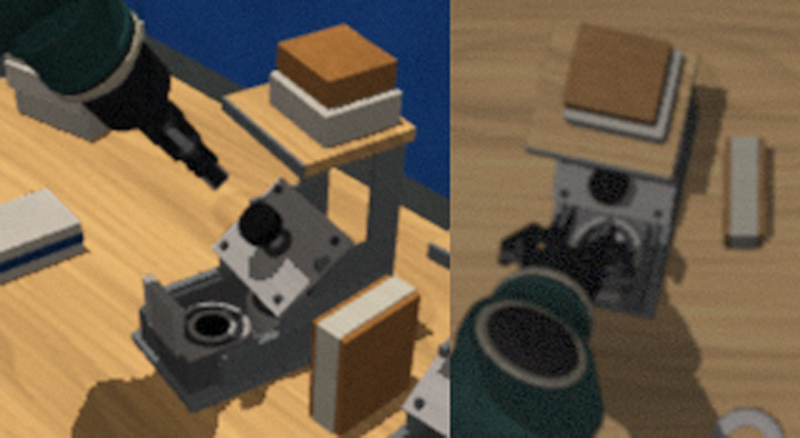

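Knob is in (blob at crop (263,225), same as at the start) and the tray is home. Next: back over the grip plate.

```bash
python3 -m crank '[[0.05,0.005,0.004,0,-0.034,0.0345,-0.1085],[0.05,0.005,0.004,0.002,-0.034,0.0345,-0.1085],[0.05,0.005,0.004,0.002,-0.034,0.0345,-0.1085],[0.05,0.005,0.004,0.002,-0.034,0.0345,-0.1085],[0.05,0.005,0.004,0.002,-0.034,0.0345,-0.1085]]'; python3 -m crank '[[0.05,0.005,0.004,0.002,-0.034,0.0345,-0.1085],[0.05,0.005,0.004,0.002,-0.034,0.0345,-0.1085],[0.05,0.005,0.004,0.002,-0.034,0.0345,-0.1085],[0.05,0.005,0.004,0.002,-0.034,0.0345,-0.1085],[0.05,0.005,0.004,0.002,-0.034,0.0345,-0.1085]]'; python3 -c "
from h import *
st();plan([-.09,0,.18],0,4,-90)"
```

```text
time: 16.7
tcp_pos: [0.5916, 0.1782, 0.2072]
orientation: [[-0.845, -0.355, 0.4], [-0.372, 0.927, 0.038], [-0.385, -0.117, -0.916]]
force: [-0.6, -0.3, -0.5]
grip_width: 0.0502
time: 17.2
tcp_pos: [0.5648, 0.1808, 0.1879]
orientation: [[-0.573, -0.801, 0.173], [-0.805, 0.59, 0.066], [-0.155, -0.101, -0.983]]
force: [-0.6, -0.8, 0.7]
grip_width: 0.0498
t 17.2 tcp dock mm [-74.4  11.1 187.9] knob-axis h 127.0 perp -62.9 F dock [-0.4 -0.9  0.7] w 0.0498 q [-0.21  0.32 -0.19  1.88  0.09  0.76  2.08]
tool axes dock [[-0.408, -0.899, 0.157], [-0.9, 0.425, 0.098], [-0.155, -0.101, -0.983]]
total [0.0176 0.0101 0.0042] [-0.1337  0.1312 -0.4325]
row x4: [0.0039 0.0032 0.0014] [-0.0334  0.0328 -0.1081]
path [[0.56, 0.18, 0.186], [0.556, 0.178, 0.184], [0.551, 0.176, 0.182], [0.547, 0.173, 0.18]]
```

```bash
python3 -m crank '[[0.05,0.004,0.003,0.001,-0.0335,0.033,-0.108],[0.05,0.004,0.003,0.001,-0.0335,0.033,-0.108],[0.05,0.004,0.003,0.001,-0.0335,0.033,-0.108],[0.05,0.004,0.003,0.001,-0.0335,0.033,-0.108],[0.05,0,0,0,0,0,0]]';  python3 -c "
from h import *
st();plan([-.09,0,.0795],0,1,-90)"
```

```text
time: 17.7
tcp_pos: [0.5479, 0.1725, 0.1814]
orientation: [[-0.194, -0.981, 0.0], [-0.981, 0.194, -0.0], [0.0, -0.0, -1.0]]
force: [-0.5, -0.2, 0.3]
grip_width: 0.0498
t 17.7 tcp dock mm [-89.4  -0.2 181.4] knob-axis h 130.3 perp -78.9 F dock [-0.4 -0.3  0.3] w 0.0498 q [-0.15  0.39 -0.26  1.78  0.12  0.98  2.48]
tool axes dock [[-0.003, -1.0, 0.0], [-1.0, 0.003, -0.0], [0.0, -0.0, -1.0]]
total [-0.0002  0.0006  0.1019] [-0.     -0.0001 -0.0026]
row x1: [-0.0002  0.0006  0.1019] [-0.     -0.0001 -0.0026]
path [[0.547, 0.173, 0.08]]
```

```bash
python3 -m crank '[[0.05,0,0.0005,0.03,0,0,0],[0.05,0,0,0.03,0,0,0],[0.05,0,0,0.025,0,0,0],[0.05,0,0,0.016,0,0,0],[0.05,0,0,0,0,0,0]]'; python3 -m crank '[[0,0,0,0,0,0,0],[0,0,0,0,0,0,0],[0,0,0,0,0,0,0],[0,0,0,0,0,0,0]]' 40;  python3 -c "
from h import *
st()"
```

```text
time: 18.2
tcp_pos: [0.5462, 0.1725, 0.0794]
orientation: [[-0.199, -0.98, -0.0], [-0.98, 0.199, -0.0], [0.0, 0.0, -1.0]]
force: [-0.3, -0.1, -0.9]
grip_width: 0.0499
time: 18.6
tcp_pos: [0.5476, 0.1734, 0.083]
orientation: [[-0.196, -0.981, 0.003], [-0.981, 0.196, 0.001], [-0.002, -0.003, -1.0]]
force: [-4.8, -0.9, 6.6]
grip_width: 0.0117
t 18.6 tcp dock mm [-89.9   0.6  83. ] knob-axis h 50.0 perp -135.8 F dock [-4.5 -1.8  6.6] w 0.0117 q [-0.17  0.52 -0.24  1.85  0.17  0.78  2.44]
tool axes dock [[-0.004, -1.0, 0.003], [-1.0, 0.004, 0.002], [-0.002, -0.003, -1.0]]
```

Gripped at the home position. Now a slow pull (tool +y points outward) in 1 mm steps.

```bash
python3 -m crank '[[0,0,0.001,0,0,0,0],[0,0,0.001,0,0,0,0],[0,0,0.001,0,0,0,0],[0,0,0,0,0,0,0]]' 50; python3 -c "
from h import *
st()"; python3 -m crank '[[0,0,0.0005,0,0,0,0],[0,0,0.0005,0,0,0,0],[0,0,0,0,0,0,0]]';python3 -c "
from h import *
st()"
```

```text
time: 19.0
tcp_pos: [0.5453, 0.1738, 0.083]
orientation: [[-0.196, -0.981, 0.005], [-0.981, 0.196, 0.001], [-0.002, -0.005, -1.0]]
force: [0.2, -1.6, 8.3]
grip_width: 0.0111
t 19.0 tcp dock mm [-92.2   0.6  83. ] knob-axis h 51.3 perp -137.7 F dock [ 0.5 -1.5  8.3] w 0.0111 q [-0.17  0.52 -0.24  1.86  0.17  0.78  2.44]
tool axes dock [[-0.004, -1.0, 0.005], [-1.0, 0.004, 0.002], [-0.002, -0.005, -1.0]]
time: 19.3
tcp_pos: [0.5444, 0.174, 0.083]
orientation: [[-0.196, -0.981, 0.005], [-0.981, 0.196, 0.001], [-0.002, -0.005, -1.0]]
force: [1.7, -2.3, 8.3]
grip_width: 0.0111
t 19.3 tcp dock mm [-93.1   0.6  83. ] knob-axis h 51.9 perp -138.4 F dock [ 2.1 -1.9  8.3] w 0.0111 q [-0.17  0.52 -0.24  1.86  0.17  0.78  2.44]
tool axes dock [[-0.004, -1.0, 0.005], [-1.0, 0.004, 0.002], [-0.002, -0.005, -1.0]]
```

```bash
python3 -m crank '[[0,0,0.0005,0,0,0,0],[0,0,0.0005,0,0,0,0],[0,0,0,0,0,0,0]]';python3 -c "
from h import *
st()"; python3 -m crank '[[0,0,0.0005,0,0,0,0],[0,0,0,0,0,0,0]]';python3 -c "
from h import *
st()"
```

```text
time: 19.6
tcp_pos: [0.5435, 0.1742, 0.083]
orientation: [[-0.196, -0.981, 0.005], [-0.981, 0.196, 0.001], [-0.002, -0.005, -1.0]]
force: [1.9, -1.7, 7.3]
grip_width: 0.0112
t 19.6 tcp dock mm [-94.    0.6  83. ] knob-axis h 52.4 perp -139.2 F dock [ 2.2 -1.3  7.3] w 0.0112 q [-0.17  0.51 -0.24  1.86  0.17  0.78  2.44]
tool axes dock [[-0.004, -1.0, 0.005], [-1.0, 0.004, 0.002], [-0.002, -0.005, -1.0]]
time: 19.8
tcp_pos: [0.5434, 0.1742, 0.083]
orientation: [[-0.196, -0.981, 0.006], [-0.981, 0.196, 0.001], [-0.002, -0.005, -1.0]]
force: [5.0, -1.7, 5.4]
grip_width: 0.0113
t 19.8 tcp dock mm [-94.1   0.5  83. ] knob-axis h 52.5 perp -139.3 F dock [ 5.2 -0.7  5.4] w 0.0113 q [-0.17  0.51 -0.24  1.86  0.17  0.78  2.44]
tool axes dock [[-0.004, -1.0, 0.005], [-1.0, 0.004, 0.002], [-0.002, -0.005, -1.0]]
```

The 4 mm of play is taken up and the bolt is bearing. Raising the pull to about 15 N.

```bash
python3 -m crank '[[0,0,0.0004,0,0,0,0],[0,0,0.0004,0,0,0,0],[0,0,0,0,0,0,0]]';python3 -c "
from h import *
st()"
```

```text
time: 20.1
tcp_pos: [0.5433, 0.1742, 0.0831]
orientation: [[-0.196, -0.98, 0.007], [-0.981, 0.196, 0.001], [-0.003, -0.006, -1.0]]
force: [10.0, -1.0, 1.9]
grip_width: 0.011
t 20.1 tcp dock mm [-94.3   0.5  83.1] knob-axis h 52.6 perp -139.4 F dock [10.   1.   1.9] w 0.011 q [-0.17  0.51 -0.24  1.87  0.17  0.78  2.44]
tool axes dock [[-0.005, -1.0, 0.006], [-1.0, 0.005, 0.003], [-0.003, -0.006, -1.0]]
```

```bash
python3 -m crank '[[0,0,0.0004,0,0,0,0],[0,0,0.0003,0,0,0,0],[0,0,0,0,0,0,0]]';python3 -c "
from h import *
st()"
```

```text
time: 20.4
tcp_pos: [0.5431, 0.1743, 0.0831]
orientation: [[-0.197, -0.98, 0.008], [-0.98, 0.197, 0.001], [-0.003, -0.007, -1.0]]
force: [15.7, -0.7, -2.0]
grip_width: 0.011
t 20.4 tcp dock mm [-94.5   0.6  83.1] knob-axis h 52.7 perp -139.5 F dock [15.5  2.3 -2. ] w 0.011 q [-0.18  0.51 -0.24  1.87  0.17  0.77  2.44]
tool axes dock [[-0.005, -1.0, 0.007], [-1.0, 0.005, 0.003], [-0.003, -0.007, -1.0]]
```

```bash
H='';python3 -m crank '[[0,0,0,0,0,0,0],[0,0,0,0,0,0,0],[0,0,0,0,0,0,0],[0,0,0,0,0,0,0],[0,0,0,0,0,0,0]]';python3 -m crank '[[0,0,0,0,0,0,0],[0,0,0,0,0,0,0],[0,0,0,0,0,0,0],[0,0,0,0,0,0,0],[0,0,0,0,0,0,0]]';python3 -m crank '[[0,0,0,0,0,0,0],[0,0,0,0,0,0,0],[0,0,0,0,0,0,0]]';python3 -c "
from h import *
st()"
```

```text
time: 20.9
tcp_pos: [0.5431, 0.1743, 0.0831]
orientation: [[-0.197, -0.98, 0.008], [-0.98, 0.197, 0.001], [-0.003, -0.007, -1.0]]
force: [14.9, -0.8, -3.8]
grip_width: 0.0111
time: 21.4
tcp_pos: [0.5431, 0.1743, 0.0831]
orientation: [[-0.197, -0.98, 0.008], [-0.98, 0.197, 0.001], [-0.003, -0.007, -1.0]]
force: [14.7, -2.0, -2.8]
grip_width: 0.0111
time: 21.7
tcp_pos: [0.5431, 0.1742, 0.0831]
orientation: [[-0.197, -0.98, 0.008], [-0.98, 0.197, 0.001], [-0.003, -0.007, -1.0]]
force: [14.5, -1.3, -3.1]
grip_width: 0.0109
t 21.7 tcp dock mm [-94.5   0.5  83.1] knob-axis h 52.7 perp -139.5 F dock [14.5  1.5 -3.1] w 0.0109 q [-0.18  0.51 -0.24  1.87  0.17  0.77  2.44]
tool axes dock [[-0.005, -1.0, 0.007], [-1.0, 0.005, 0.003], [-0.003, -0.007, -1.0]]
```

```bash
python3 -m crank '[[0,0,-0.0006,0,0,0,0],[0,0,-0.0006,0,0,0,0],[0,0,-0.0005,0,0,0,0],[0,0,0,0,0,0,0]]';python3 -c "
from h import *
st()"; python3 -m crank '[[0.05,0,0,0,0,0,0],[0.05,0,0,0,0,0,0],[0.05,0,0,0,0,0,0],[0.05,0,0,-0.02,0,0,0],[0.05,0,0,-0.03,0,0,0]]';  python3 -m crank '[[0.05,0,0,-0.03,0,0,0],[0.05,0,0,-0.04,0,0,0],[0.05,0,0.04,-0.03,0,0,0],[0.05,0,0.04,0,0,0,0],[0.05,0,0.04,0,0,0,0]]'; python3 -m crank '[[0.05,0.04,0.04,0,0,0,0],[0.05,-0.04,0.04,0,0,0,0],[0.05,0,0.03,0,0,0,0],[0.05,0,0,0,0,0,0]]'; python3 -c "
from h import *
from rig import read_camera
st()
for n in('side','top'):
    c=read_camera(n);cv2.imwrite(f'pics/{n}11.png',c['pixels'][:,:,::-1])
a=cv2.imread('pics/side11.png')[90:340,220:480];b=cv2.imread('pics/top11.png')[125:375,230:430]
cv2.imwrite('pics/c11.png',cv2.resize(np.hstack([a,b]),None,fx=1.73,fy=1.73,interpolation=2))"
```

```text
time: 22.1
tcp_pos: [0.5433, 0.1742, 0.083]
orientation: [[-0.196, -0.981, 0.005], [-0.981, 0.196, 0.001], [-0.002, -0.005, -1.0]]
force: [2.8, -1.6, 8.1]
grip_width: 0.0114
t 22.1 tcp dock mm [-94.3   0.6  83. ] knob-axis h 52.5 perp -139.4 F dock [ 3.1 -1.1  8.1] w 0.0114 q [-0.17  0.51 -0.24  1.86  0.17  0.78  2.44]
tool axes dock [[-0.004, -1.0, 0.005], [-1.0, 0.004, 0.002], [-0.002, -0.005, -1.0]]
time: 22.6
tcp_pos: [0.541, 0.1739, 0.1311]
orientation: [[-0.195, -0.981, -0.001], [-0.981, 0.195, -0.0], [0.0, 0.0, -1.0]]
force: [-0.3, 1.0, 0.5]
grip_width: 0.0503
time: 23.1
tcp_pos: [0.4229, 0.1978, 0.2322]
orientation: [[-0.196, -0.981, 0.004], [-0.981, 0.196, 0.001], [-0.002, -0.004, -1.0]]
force: [-0.1, 1.1, 0.4]
grip_width: 0.0502
time: 23.5
tcp_pos: [0.3225, 0.2182, 0.2315]
orientation: [[-0.192, -0.981, 0.003], [-0.981, 0.192, -0.0], [-0.001, -0.003, -1.0]]
force: [0.5, 0.1, 0.1]
grip_width: 0.0498
t 23.5 tcp dock mm [-319.3    1.3  231.5] knob-axis h 303.3 perp -238.5 F dock [0.4 0.2 0.1] w 0.0498 q [-0.26 -0.01 -0.41  2.14 -0.    1.    2.28]
tool axes dock [[0.0, -1.0, 0.003], [-1.0, -0.0, 0.001], [-0.001, -0.003, -1.0]]
```

View pics/c11.png

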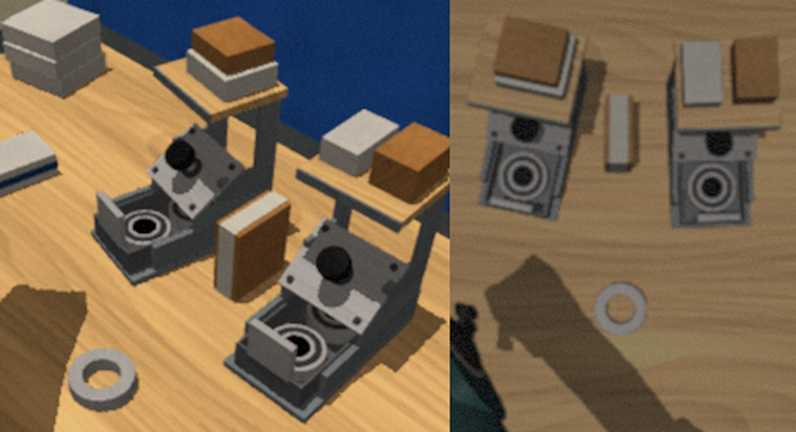

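Both docks now look alike: knob in (crop (180,155)), tray home within its play, bystanders where they were, and the arm clear. Handing in.

```bash
python3 -c "
from rig import *
print(finish_job())"
```

```text
the job is handed in; nothing more can be done
None
```

The left dock's tray is locked and the lock is proven. I handed the job in at about 23.5 s of the 69 s allowed; no verdict was reported.

- **Knob out:** I pulled it about 35 mm along its axis until it met its outer stop. It stayed out when released, and the camera confirmed it.
- **Tray home:** I slid the tray about 60 mm until it met a hard stop. That stop was about 3 mm from where my camera fit had put it. The tray did not move further under about 20 N, so I took it as home.
- **Knob in:** I pushed it fully in with closed fingers, to an end face about 51 mm off the panel. The last step pressed harder than intended: about 66 N at the wrist, through the fingertips, against the inner stop. This is well under the 120 N wrist limit.
- **Lock proof:** I raised the pull on the grip plate slowly to about 15 N and held it between 14.5 and 15.5 N for 1.3 s. The tray moved only through its play of about 4 mm and then held. I eased the pull to about 3 N and let go.

The tray now rests at the outer end of that play. In the last pictures the knob is in, the other dock and the loose items in view (bearing, carton, flat carton) look unmoved, and the arm is clear. The tin was outside that crop, and the arm never went near it.

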